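# Slide the stick to the stop and snap the toggle clamp shut

### The job

The slotted wooden stick lying in the channel of the plywood drilling jig has to be clamped for drilling. With the fingertips, push the stick along its channel until its end is fully up against the wooden stop, then push the clamp's handle over past its dead point until it snaps down into lock with the foot bearing on the stick. Only push: do not lift the stick, and leave everything else on the table where it is.

Things in the scene. Friction and masses are not known exactly. Their poses are not given: they have to be found in the camera images.
- jig: Plywood base fixed to the table, 100 mm (x) by 370 mm (y, from -210 to +160 mm), 12 mm thick; yaw up to 0.35 rad either way. Origin: at table height under the channel's centre line; all is in line along its y. Fences either side of the channel, at x = +-21.5 to +-33.5 mm and y = -90 to +50 mm, stand 10 mm above the base.
- stop_face (a point): Middle of the face of the wooden stop across the channel, which the stick must touch: jig y = +50 mm, 22 mm above the table, axes as the jig. The stop is 14 mm thick, 67 mm wide, its top 30 mm above the table. Behind it, at jig y = 70 to 140 mm, is a steel toggle clamp; its side plates reach 62 mm above the table.
- stick: Loose wooden stick with dark slots across its top, 40 (x) by 180 (y) by 20 mm high, 60 to 125 g, flat on the base (underside 12 mm above the table), y along the jig's y. Its front is in the channel with 1.5 mm play each side and starts 30 to 70 mm short of the stop; its back end lies clear of the fences, to be pushed towards the jig's +y. Origin: centre of underside.
- stick_front (a point): Centre of the stick's front end face (its +y end), 10 mm above its underside.
- stick_back (a point): Centre of the stick's back end face (its -y end), 10 mm above its underside: the face to push on.
- clamp_handle (a joint): Handle angle (rad). At 0 it stands up, 95 degrees above the jig's +y direction; it grows as the handle swings towards the jig's +y and down (elevation = 95 degrees - angle). Starts at rest at about 0.22. A spring resists (up to about 7 N square to the handle near its end) up to the dead point at about 0.95; past it the handle snaps on to the lock at 1.45, a hard stop. Left short of it, it springs back.
- handle_pivot (a point): The handle's hinge axis (along the jig's x), fixed on the jig at y = +118 mm, 52 mm above the table. Same axes as the jig.
- handle_end (a point): Point on the handle's centre line 105 mm from the pivot. The handle is a steel shank with a black round rubber grip of 20 mm diameter from 40 to 122 mm from the pivot. Standing up, its top is about 174 mm above the table.
- clamp_foot: The clamp's rubber foot (18 mm diameter) under the end of its bar. The bar is hinged at jig y = +85 mm, 52 mm above the table; raised (handle up) its end is at most 125 mm above the table near jig y = +55 mm. It comes down as the handle goes over; locked, the foot presses on the stick 30 mm before the stop with about 3.5 N. Origin: at the bar's hinge.
- spare_stick: Bystander: another slotted stick, 40 by 150 by 20 mm, lying on the table on the robot's side of the jig. Origin: centre of underside.
- tape_roll: Bystander: cardboard ring, 84 mm diameter, 22 mm high, on the far side of the clamp. Origin: centre of underside.
- paint_jar: Bystander: glass jar with white cap, 52 mm diameter, 62 mm high, on the far side of the jig. Origin: centre of underside.
- eraser: Bystander: white eraser, 22 by 55 by 14 mm, on the robot's side of the clamp. Origin: centre of underside.
- mug: Bystander: white mug, 82 mm diameter, 95 mm high, standing on the far side of the jig. Origin: centre of underside.
- glue_bottle: Bystander: white glue bottle, 60 mm diameter, 150 mm high, to the robot's right. Origin: centre of underside.
- paper_cup: Bystander: brown paper cup, 76 mm diameter, 85 mm high, to the left of the jig. Origin: centre of underside.
Not all that is in view belongs to the job. Leave any purple look-alike of the stick alone.

How it is judged:
On the way, in this order (a step that is already met when the one before it is completed fails the run):
1. the stick's front end is against the stop, with the clamp still open (y of stick_front in the frame of jig above 0.047 m and z of stick in the frame of jig below 0.015 m and value of joint clamp_handle below 0.8 rad), for 0.2 s.
2. the handle has snapped into lock (value of joint clamp_handle above 1.38 rad and y of stick_front in the frame of jig above 0.047 m), for 0.2 s.
At the end, for the whole second after the job is handed in: The stick lies flat in the channel with its front end within 3 mm of the stop, the handle is locked down (joint above 1.38 of 1.45) and stays there by itself, and the clamp's foot presses on the stick with more than 1 N (all of step 2 and z of stick in the frame of jig below 0.015 m and contact force between clamp_foot and stick above 1 N and velocity of joint clamp_handle below 0.05 rad/s and linear speed of stick below 0.01 m/s); the robot touches nothing.
It fails at once if the stick is lifted more than 6 mm off the base or tipped by more than 0.15 rad (z of stick in the frame of jig above 0.018 m or angle between stick's own z axis and vertical above 0.15 rad).
It fails at once if another thing on the table is moved more than 20 mm or tipped (distance of any of spare_stick, tape_roll, paint_jar, eraser, mug, glue_bottle, paper_cup from where it was at the start of the episode above 0.02 m or angle between any of spare_stick, tape_roll, paint_jar, eraser, mug, glue_bottle, paper_cup's own z axis and vertical above 0.3 rad).
It also fails if it takes over 53 s, if anything falls off the work surface, if the arm or the gripper's body presses on something with over 40 N, if the wrist force passes 120 N, or if a joint passes its speed limit or range.

### The arm

A 7-joint arm with a two-finger parallel gripper is mounted at the origin on the work surface. World frame = base frame: x ahead of the robot, y to its left, z up, the work surface at z = 0. Lengths are in m, angles in rad, forces in N, time in s.
With the tool pointing down it reaches from about 0.425 to 0.95 m from the base axis. Payload 4.7 kg.
Tool frame: the origin (TCP) lies midway between the tips of the shut fingers; the grasp point (between the pads) lies 19 mm behind it; x points along the fingers, z is the direction in which the jaws open and shut, and the axes are right-handed (so a half turn about x gives the same grasp; the last joint's range is limited). The gripper opens to 85 mm and grips with 20 to 120 N. Pads are 22 mm wide; open, the fingers measure 114 mm over their backs; the gripper's body (76 mm by 85 mm) begins 54 mm behind the grasp point. The pads swing forward as they close: fully open they stand 13 mm farther back than shut.
Start: joints at [-1.329, 0.469, -0.049, 1.532, 0.024, 1.141, -0.082], TCP at [0.181, 0.65, 0.231] pointing down, gripper open.
Joint ranges: [-2.59, 2.59], [-0.33, 1.99], [-1.39, 1.29], [0.1, 2.45], [-1.04, 4.18], [0.21, 1.99], [-2.66, 2.66]. Speed limits (rad/s): [2.57, 2.57, 3.14, 3.14, 3.14, 3.14, 3.14].

### API

Orientations are given as a unit quaternion [w, x, y, z].
In Python, from plant import bot gives the robot as it stands.
- The arm moves only by the tool jog_arm, never from a script. Its argument "rows" is a list of rows, each a list of 5 numbers: the shift along the tool's x, y, z in units of 50 mm (1.0 is 50 mm), then the turn about the tool's x in units of 8 degrees (1.0 is 8 degrees), then the finger opening in mm, from 0 to 85.4. In form: [[dx, dy, dz, roll, claw], ...]. A call has 1 to 8 rows; each row shifts and turns the pose as measured when the row begins, along the tool's axes as they then stand; what a row does not reach is not made up. A row lasts 1/10 s, in which the tool goes at most 50 mm and 8.59 degrees, less where a joint would pass 70% of its speed; a pose out of reach is approached as far as the arm can. A call is refused whole if a number of a shift passes 1 or a number of a turn 1, either way. A call with a gripper value outside its range is refused whole. The fingers move at their own pace and stop on an object; "grip_force" is the grip in N (left out, the last holds). Time passes only in rows, so rows that do not move let the fingers close. It gives the time, the measured TCP pose, the force and the opening at its end, in the units of the state.
- bot.state(): the state, without advancing time (a new reading comes with each control period).
- bot.get_image(name): name is "scene" or "top"; returns the picture (480x640x3 uint8, red, green, blue); there is no depth.
- bot.camera_model(name): a dict with "K" (3x3 intrinsics, pixels), "R" (3x3) and "t" (3): a world point X has camera coordinates R X + t. Camera axes: x right, y down, z forward; pixel columns grow to the right and rows downward; lengths in m; the calibration is good to about 2 mm. A picture is of the moment at which its call begins. camera_model takes no time and is no camera call.
- bot.hand_in(): hands the job in, once; it reports no verdict.
The state is a dict: "time": time; "joint_positions": joint angles; "joint_vel": joint speeds; "effort": joint torques, N m; "tcp_pos": TCP position; "orientation": TCP orientation; "wrist_force": force on the tool from outside, world axes, zero at the start; "wrist_torque": the same for the moment, N m; "width": opening from 0.0 (shut) to 1.0 (fully open).
Only numpy, scipy, OpenCV 4.12 (cv2) and the standard library are available. Lean on these libraries where they do the work, as an engineer would, in place of code of your own. Each camera call takes 0.05 s, during which the arm holds its last target. There are 200 camera calls.

## Working session

There is one attempt and no reset: what is moved stays moved. The work goes in short steps, Python scripts to look and compute and a tool call to move; the robot and the scene stay as the last step left them, time stands still between calls to the robot, and variables do not carry over. Pictures are saved under pics/ and viewed, about 8 in all and at most 12, crops included, and the job is handed in when it is done.

Besides the shell and the picture viewer there is one more tool, called after "Emit:" as name(argument=value, ...) on one line, values as JSON. jog_arm: Moves the arm, as the interface text tells. Its arguments: {"type":"object","properties":{"rows":{"type":"array","items":{"type":"array","items":{"type":"number"}}},"grip_force":{"type":"number"}},"required":["rows"]}

```bash
mkdir -p pics; python3 - <<'E'
from plant import bot
import cv2,numpy as np
np.set_printoptions(precision=4,suppress=True)
for n in("top","scene"):
    im=bot.get_image(n); cv2.imwrite(f"pics/{n}0.png",im[:,:,::-1]); m=bot.camera_model(n)
    print(n,m["K"],m["R"],m["t"],-np.array(m["R"]).T@np.array(m["t"]))
s=bot.state();print(s)
E
```

```text
top [[526.3169   0.     315.9109]
 [  0.     526.3169 249.4068]
 [  0.       0.       1.    ]] [[ 0.013  -0.9999  0.0036]
 [-0.9926 -0.0133 -0.121 ]
 [ 0.121  -0.002  -0.9927]] [-0.0192  0.5341  1.2196] [ 0.3828 -0.0097  1.2753]
scene [[508.4363   0.     319.4557]
 [  0.     508.4363 238.0739]
 [  0.       0.       1.    ]] [[-0.6278  0.7783 -0.0039]
 [ 0.6257  0.5017 -0.5972]
 [-0.4629 -0.3774 -0.802 ]] [ 0.3529 -0.2676  1.6744] [1.1641 0.4915 1.1846]
{'time': 0.1, 'joint_positions': array([-1.3289,  0.4694, -0.0486,  1.5335,  0.0241,  1.141 , -0.0823]), 'joint_vel': array([-0.0001, -0.0011, -0.0002, -0.0027,  0.0003,  0.0013,  0.0006]), 'effort': array([  0.0003, -51.1515,  -0.0471, -23.8394,   0.0108,   0.0044,
        -0.    ]), 'tcp_pos': array([0.1804, 0.6499, 0.2304]), 'orientation': array([ 0.5624, -0.4283,  0.5634,  0.4275]), 'wrist_force': array([ 0.3331, -0.5718, -0.0518]), 'wrist_torque': array([ 0.0269, -0.0201,  0.0273]), 'width': 1.0050422399897028}
```

View pics/top0.png

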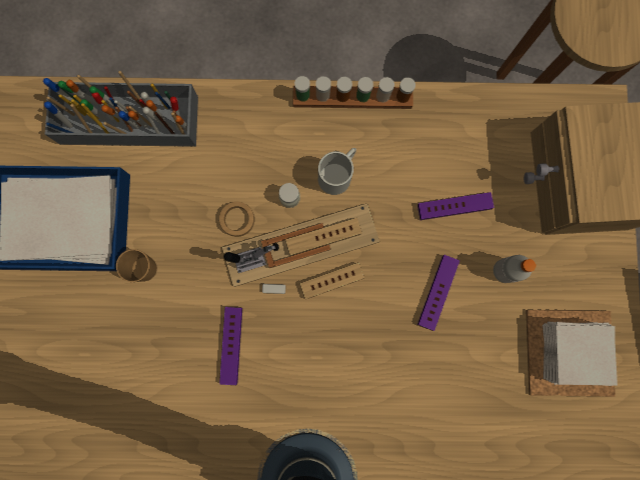

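View pics/scene0.png

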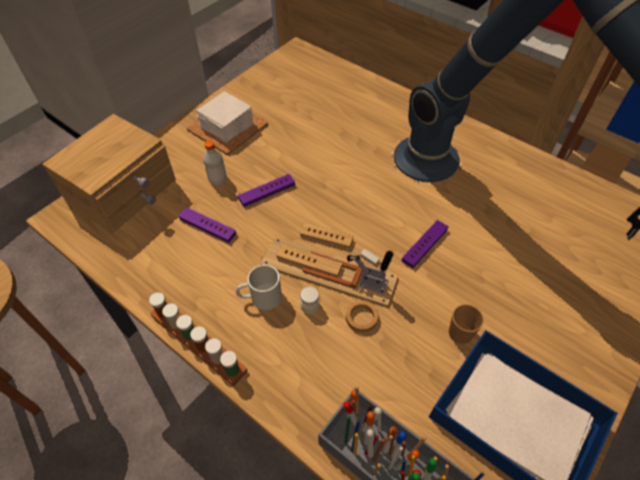

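The pictures show one jig (top view, about (300,245)) with the light stick in its channel (about (330,235)). 

Things that could be taken for the stick, in top view:
- spare stick at (330,280), on the table on the robot's side
- purple look-alikes at (455,206), (438,292) and (231,345)

I choose the light one at (330,235), which lies inside the fences. Next is a close crop to check it.

```bash
python3 - <<'E'
import cv2
a=cv2.imread("pics/top0.png")[190:300,210:395]
cv2.imwrite("pics/topc.png",cv2.resize(a,None,fx=4.3,fy=4.3,interpolation=cv2.INTER_CUBIC))
a=cv2.imread("pics/scene0.png")[215:315,250:410]
cv2.imwrite("pics/scenec.png",cv2.resize(a,None,fx=5,fy=5,interpolation=cv2.INTER_CUBIC))
E
```

```text
(no output)
```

View pics/topc.png

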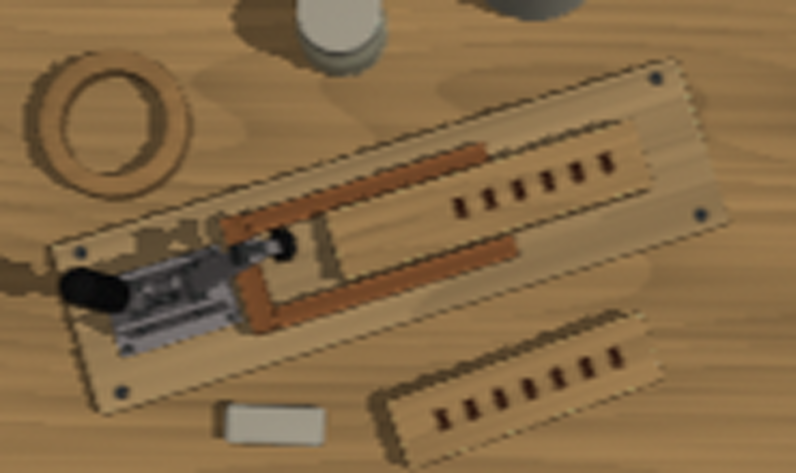

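View pics/scenec.png

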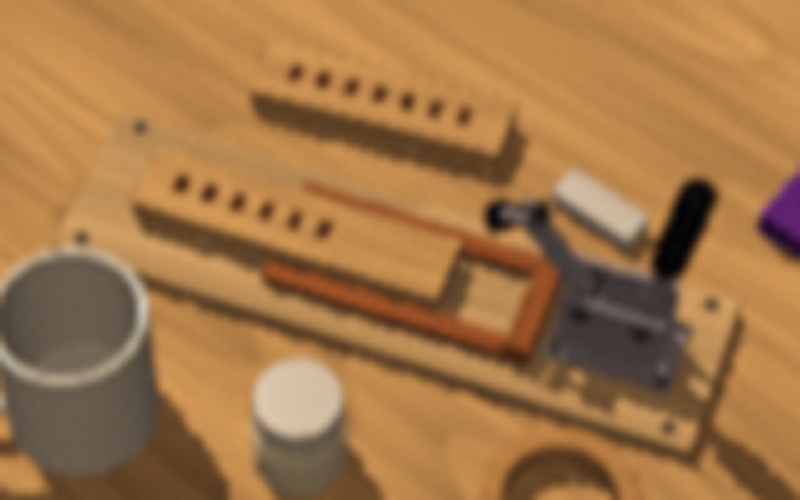

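```bash
cat >h.py <<'E'
import numpy as np,cv2
from plant import bot
from scipy.spatial.transform import Rotation as Ro
np.set_printoptions(precision=4,suppress=True)
def ray(n,uv,z):
    m=bot.camera_model(n);R=np.array(m["R"]);c=-R.T@np.array(m["t"])
    uv=np.atleast_2d(uv).astype(float);d=np.c_[uv,np.ones(len(uv))]@np.linalg.inv(m["K"]).T@R
    return c+d*((z-c[2])/d[:,2])[:,None]
def fit(loc,w):
    l=loc-loc.mean(0);v=w-w.mean(0);th=np.arctan2((l[:,0]*v[:,1]-l[:,1]*v[:,0]).sum(),(l*v).sum())
    R=np.array([[np.cos(th),-np.sin(th)],[np.sin(th),np.cos(th)]]);t=w.mean(0)-R@loc.mean(0)
    return th,t,w-(loc@R.T+t)
E
python3 - <<'E'
from h import *
top=lambda p:(np.array(p,float)+.5)/4.3-.5+[210,190]
sc=lambda p:(np.array(p,float)+.5)/5-.5+[250,215]
# base corners order: local (+y,+x far),( -y,+x),(-y,-x),(+y,-x)
loc=np.array([[.05,.16],[.05,-.21],[-.05,-.21],[-.05,.16]])
w=ray("top",top([(50,245),(677,60),(728,222),(103,412)]),.012)[:,:2]
th,t,r=fit(loc,w);print("base top",th,t);print(r)
# scene: corners far(+x,+y)=(692,455); (-x,+y)=(742,318); (-x,-y)=(125,118); (+x,-y)=(62,235)
w=ray("scene",sc([(692,452),(62,232),(125,118),(742,312)]),.012)[:,:2]
th2,t2,r=fit(loc,w);print("base scene",th2,t2);print(r)
for n in("top","scene"):
    im=cv2.imread(f"pics/{n}0.png");h=cv2.cvtColor(im,cv2.COLOR_BGR2HSV)
    m=((h[...,0]<13)&(h[...,1]>140)&(h[...,2]>70)).astype(np.uint8)
    roi=np.zeros_like(m)
    if n=="top":roi[215:275,255:335]=1
    else:roi[245:292,295:368]=1
    p=np.argwhere(m&roi)[:,::-1];q=ray(n,p,.022)[:,:2].astype(np.float32)
    re=cv2.minAreaRect(q);print(n,len(p),re)
    R=np.array([[np.cos(th),-np.sin(th)],[np.sin(th),np.cos(th)]]);L=(q-t)@R;print(L.min(0),L.max(0))
R=np.array([[np.cos(th),-np.sin(th)],[np.sin(th),np.cos(th)]])
print("stick top corners",(ray("top",top([(322,213),(342,278),(628,122),(652,190)]),.032)[:,:2]-t)@R)
print("stick scene",(ray("scene",sc([(462,240),(437,298),(160,152),(137,200)]),.032)[:,:2]-t)@R)
y=R@[0,1];x=R@[1,0];print("y",y,"x",x,t+R@[0,-.165],t+R@[0,.118])
print(Ro.from_quat(bot.state()["orientation"],scalar_first=True).as_matrix())
for nm,uv,z in(("eraser",(274,289),.014),("tape",(237,218),.022),("jar",(289,191),.062),("cup",(134,264),.085),("mug",(336,165),.095)):
    W=ray("top",uv,z)[0];print(nm,W,R.T@(W[:2]-t))
E
```

```text
base top 0.30799078109610906 [0.5418 0.0489]
[[-0.0005  0.0002]
 [-0.0018  0.0003]
 [ 0.0009  0.0017]
 [ 0.0014 -0.0022]]
base scene 0.2991476780616086 [0.5475 0.0515]
[[-0.003  -0.0023]
 [-0.0078 -0.0006]
 [ 0.0068  0.0033]
 [ 0.0039 -0.0005]]
top 204 ((0.5455141663551331, 0.03667802736163139), (0.06479466706514359, 0.14936451613903046), 17.368818283081055)
[-0.0326 -0.0876] [0.0325 0.0619]
scene 447 ((0.5577883124351501, 0.02330636978149414), (0.06863827258348465, 0.18495799601078033), 18.118450164794922)
[-0.0272 -0.1218] [0.0421 0.0631]
stick top corners [[ 0.0196  0.0086]
 [-0.0184  0.0083]
 [ 0.0192 -0.1692]
 [-0.0212 -0.1705]]
stick scene [[-0.0155  0.0056]
 [ 0.0246  0.0057]
 [-0.0105 -0.1722]
 [ 0.024  -0.1708]]
y [-0.3031  0.9529] x [0.9529 0.3031] [ 0.5919 -0.1083] [0.5061 0.1614]
[[-0.0005 -0.9635  0.2675]
 [-0.0017  0.2675  0.9635]
 [-1.     -0.     -0.0017]]
eraser [0.4398 0.0868 0.014 ] [-0.0858  0.067 ]
tape [0.6094 0.1794 0.022 ] [0.1039 0.1039]
jar [0.6683 0.0531 0.062 ] [ 0.1217 -0.0344]
cup [0.489 0.4   0.085] [0.0561 0.3506]
mug [ 0.7232 -0.0558  0.095 ] [ 0.1411 -0.1547]
```

Jig pose: yaw 0.307 rad, origin at (0.5425, 0.0485). The base residuals are at most 2 mm. The orange fences measure 65 × 149 mm at yaw 0.303, against a true 67 × 154 mm. The stick's front is at jig y of about +8 mm and its back at about -172 mm, so the length of about 180 mm agrees and there are about 42 mm to travel. I now roll the tool so that tool z points along jig x, which puts tool y along jig y, and shut the fingers.

Emit:
jog_arm(rows=[[-0.1,0,0,0.9,0],[-0.1,0,0,0.9,0],[-0.1,0,0,0.9,0],[-0.1,0,0,0.9,0],[-0.1,0,0,0.9,0],[-0.1,0,0,0.9,0],[-0.1,0,0,0.9,0],[-0.1,0,0,0.83,0]])

```text
time: 0.9
tcp_pos: [0.1797, 0.6467, 0.2652]
orientation: [0.699, -0.098, 0.703, 0.088]
wrist_force: [-0.7, -0.5, -1.1]
width: -0.0
```

```bash
cat >>h.py <<'E'
TH=.307;T=np.array([.5425,.0485]);RJ=np.array([[np.cos(TH),-np.sin(TH)],[np.sin(TH),np.cos(TH)]])
def st():
    s=bot.state();M=Ro.from_quat(s["orientation"],scalar_first=True).as_matrix();p=s["tcp_pos"]
    y=np.array([RJ[0,1],RJ[1,1],0])
    print("t",s["time"],"jig xyz mm",np.r_[RJ.T@(p[:2]-T),p[2]]*1e3,"F",s["wrist_force"],"Fy",s["wrist_force"]@y,"w",s["width"])
    print("tool z in jig deg",np.degrees(np.arctan2(*(RJ.T@M[:2,2])[::-1])),"down",M[:,0],"q",s["joint_positions"])
E
python3 -c "from h import *;st()"
```

```text
t 0.9 jig xyz mm [-165.0297  679.8446  265.2339] F [-0.7077 -0.4547 -1.0955] Fy -0.21959491198881448 w -1.638743016706628e-05
tool z in jig deg -2.4696505431754106 down [-0.0038 -0.0139 -0.9999] q [-1.482   0.4455  0.1739  1.4998 -0.0799  1.2176 -1.0321]
```

Emit:
jog_arm(rows=[[0,0,0.8,-0.3,0],[0,0,0.8,0,0],[0,0,0.8,0,0],[0,0,0.8,0,0],[0,-0.8,0.1,0,0],[0,-0.8,0,0,0],[0,-0.8,0,0,0],[0,-0.8,0,0,0]])

```text
time: 1.7
tcp_pos: [0.3857, 0.546, 0.2532]
orientation: [0.692, -0.121, 0.704, 0.105]
wrist_force: [-0.0, -0.2, 1.0]
width: -0.005
```

Emit:
jog_arm(rows=[[0,-0.8,0,0,0],[0,-0.8,0,0,0],[0,-0.8,0,0,0],[0,-0.8,0,0,0],[0,-0.8,0,0,0],[0,-0.8,0,0,0],[0,-0.8,0,0,0],[0,0,0,0,0]])

```text
time: 2.5
tcp_pos: [0.4772, 0.2602, 0.2562]
orientation: [0.691, -0.121, 0.706, 0.099]
wrist_force: [0.8, 0.1, -0.3]
width: 0.002
```

```bash
python3 -c "from h import *;st()"
```

```text
t 2.5 jig xyz mm [  1.7329 221.483  256.2163] F [ 0.8029  0.0705 -0.2751] Fy -0.17543252246608806 w 0.0018612713061131297
tool z in jig deg 0.25693970609476946 down [-0.0167 -0.0334 -0.9993] q [-0.8441  0.2489  0.3127  1.8112 -0.0618  1.1254 -0.1999]
```

Emit:
jog_arm(rows=[[0,-0.8,0,0,0],[0,-0.8,0,0,0],[0,-0.8,0,0,0],[0,-0.8,0,0,0],[0,-0.8,0,0,0],[0,-0.8,0,0,0],[0,-0.8,0,0,0],[0,-0.8,0,0,0]])

```text
time: 3.3
tcp_pos: [0.5775, -0.0433, 0.2612]
orientation: [0.688, -0.125, 0.707, 0.107]
wrist_force: [0.1, 0.5, 1.0]
width: -0.001
```

Emit:
jog_arm(rows=[[0,-0.8,0,0,0],[0,-0.8,0,0,0],[0,-0.8,0,0,0],[0,0,0,0,0],[0,0,0,0,0]])

```text
time: 3.8
tcp_pos: [0.6178, -0.1648, 0.2612]
orientation: [0.687, -0.123, 0.708, 0.105]
wrist_force: [-0.2, 0.7, -0.1]
width: -0.002
```

```bash
python3 -c "from h import *;st()"
```

```text
t 3.8 jig xyz mm [   7.299  -226.1114  261.2186] F [-0.1718  0.7013 -0.0812] Fy 0.7204241088640578 w -0.0023854625904015923
tool z in jig deg 0.9563472219110822 down [-0.0247 -0.0308 -0.9992] q [-0.1835  0.422   0.5074  1.5997 -0.1767  1.1886  0.6792]
```

Emit:
jog_arm(rows=[[0.8,0,0,0,0],[0.8,0,0,0,0],[0.8,0,0,0,0],[0.8,0,0,0,0],[0.6,0,0,0,0],[0.3,0,0,0,0],[0,0,0,0,0]])

```text
time: 4.5
tcp_pos: [0.6158, -0.1578, 0.0501]
orientation: [0.688, -0.127, 0.706, 0.112]
wrist_force: [0.6, -0.9, 0.7]
width: -0.001
```

```bash
python3 -c "from h import *;st()"
```

```text
t 4.5 jig xyz mm [   7.574  -218.81     50.0665] F [ 0.6191 -0.9387  0.6638] Fy -1.0819396948042463 w -0.0011045901936970787
tool z in jig deg 1.8126168677393777 down [-0.0206 -0.0244 -0.9995] q [-0.1186  0.6385  0.4111  1.7902 -0.3003  0.792   0.7746]
```

Emit:
jog_arm(rows=[[0.3,0,-0.1,0.2,0],[0.25,0,-0.06,0,0],[0,0,0,0,0]])

```text
time: 4.8
tcp_pos: [0.6109, -0.159, 0.0255]
orientation: [0.692, -0.118, 0.705, 0.103]
wrist_force: [-0.4, -0.0, -0.5]
width: 0.003
```

```bash
python3 - <<'E'
from h import *
st()
a=bot.get_image("top")[170:310,210:410,::-1]
cv2.imwrite("pics/b1.png",cv2.resize(a,None,fx=4,fy=4,interpolation=cv2.INTER_CUBIC))
E
```

```text
t 4.8 jig xyz mm [   2.4744 -218.46     25.4864] F [-0.4001 -0.018  -0.5467] Fy 0.10376222985326197 w 0.0032064085478697457
tool z in jig deg 0.40393675741374085 down [-0.0141 -0.0242 -0.9996] q [-0.1082  0.6642  0.3998  1.8161 -0.3244  0.7362  0.7735]
```

View pics/b1.png

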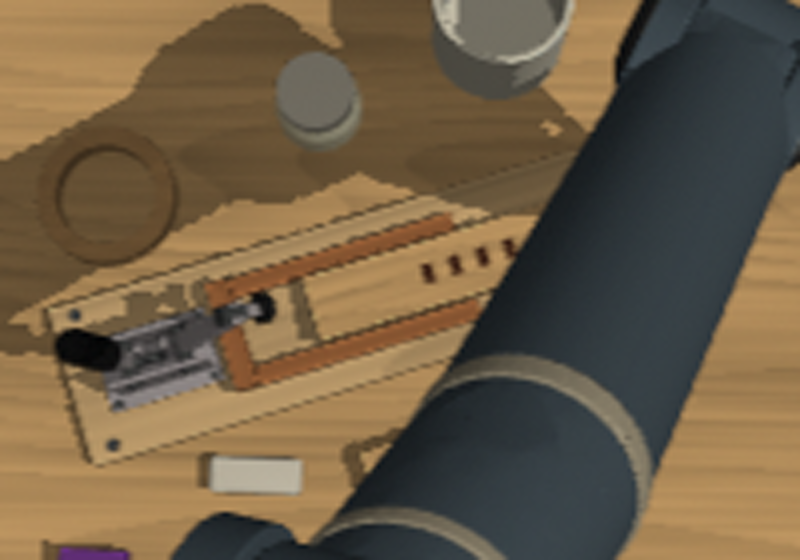

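Picture: the stick is still untouched, with its front edge at about (305,310) in the crop. The handle is up at (85,350), and the arm blocks the view of the back end. The fingers are 35 mm behind the stick, so I push gently.

Emit:
jog_arm(rows=[[0.06,0.2,-0.03,0,0],[0,0.2,0,0,0],[0,0.2,0,0,0],[0,0.15,0,0,0],[0,0.15,0,0,0],[0,0.15,0,0,0],[0,0.1,0,0,0]])

```text
time: 5.55
tcp_pos: [0.5941, -0.1, 0.026]
orientation: [0.695, -0.12, 0.701, 0.103]
wrist_force: [-0.8, 0.5, 0.2]
width: -0.0
```

```bash
python3 -c "from h import *;st()"
```

```text
t 5.55 jig xyz mm [   4.3686 -157.123    25.9816] F [-0.7728  0.5062  0.2   ] Fy 0.7161204018717705 w -0.0003814545384274409
tool z in jig deg 0.5280256950899993 down [-0.0046 -0.0246 -0.9997] q [-0.209   0.626   0.4016  1.8926 -0.3272  0.6901  0.6952]
```

Emit:
jog_arm(rows=[[0.08,0.08,-0.06,0,0],[0,0.08,-0.02,0,0],[0,0.08,0,0,0],[0,0.06,0,0,0]])

```text
time: 5.95
tcp_pos: [0.5855, -0.0871, 0.0215]
orientation: [0.696, -0.12, 0.701, 0.102]
wrist_force: [2.7, -5.0, 0.6]
width: -0.003
```

```bash
python3 -c "from h import *;st()"
```

```text
t 5.95 jig xyz mm [   0.0161 -142.2048   21.4778] F [ 2.7304 -5.0162  0.6384] Fy -5.606782799495244 w -0.0032166207385828254
tool z in jig deg 0.5024451605610767 down [-0.0029 -0.0266 -0.9996] q [-0.232   0.6198  0.4     1.921  -0.3297  0.6661  0.6782]
```

Force has risen to 5.6 N at y = -142 mm (expected contact with the stop: -141 mm). I press a little more.

Emit:
jog_arm(rows=[[0,0.08,0,0,0],[0,0.1,0,0,0],[0,0.1,0,0,0],[0,0.1,0,0,0]])

```text
time: 6.35
tcp_pos: [0.588, -0.0861, 0.0251]
orientation: [0.703, -0.126, 0.694, 0.089]
wrist_force: [0.9, -7.7, 0.7]
width: -0.001
```

```bash
python3 - <<'E'
from h import *
st()
a=bot.get_image("top")[190:280,210:330,::-1]
cv2.imwrite("pics/b2.png",cv2.resize(a,None,fx=6,fy=6,interpolation=cv2.INTER_CUBIC))
E
```

```text
t 6.35 jig xyz mm [   2.7439 -142.0431   25.0945] F [ 0.8975 -7.7008  0.6813] Fy -7.611977692392712 w -0.001230031869536159
tool z in jig deg -0.06236331239596153 down [ 0.0203 -0.0499 -0.9985] q [-0.261   0.6113  0.4196  1.934  -0.3192  0.6377  0.6494]
```

View pics/b2.png

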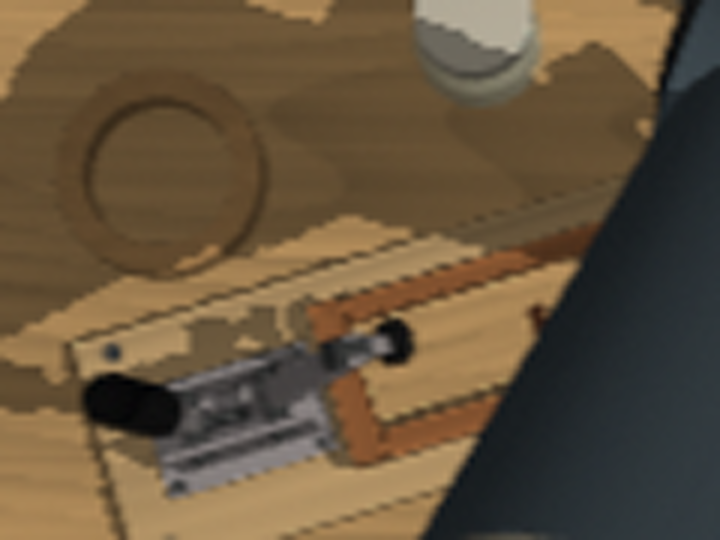

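Picture: the stick's front lies against the orange stop, with no gap along the edge at about (355,390). The push stalled at 7.6 N at the expected y. I back off, then rise.

Emit:
jog_arm(rows=[[0,-0.3,0,0,0],[0,-0.4,0,0,0],[0,-0.2,0,0,0],[-0.8,0,0,0,0],[-0.8,0,0,0,0],[-0.8,0,0,0,0],[-0.8,0,0,0,0],[-0.8,0,0,0,0]])

```text
time: 7.2
tcp_pos: [0.5936, -0.1224, 0.2264]
orientation: [0.696, -0.122, 0.701, 0.09]
wrist_force: [0.8, 0.8, -0.3]
width: -0.002
```

```bash
python3 -c "from h import *;st()"
```

```text
t 7.2 jig xyz mm [  -2.9217 -178.3237  226.4274] F [ 0.7531  0.7766 -0.3152] Fy 0.5126834414727873 w -0.0021217442766971652
tool z in jig deg -0.3543620396578327 down [-0.0002 -0.0464 -0.9989] q [-0.2944  0.3853  0.5385  1.7422 -0.1704  1.0611  0.5944]
```

Emit:
jog_arm(rows=[[0,0.8,0.05,0,0],[0,0.8,0,0,0],[0,0.8,0,0,0],[0,0.8,0,0,0],[0,0.8,0,0,0],[0,0.8,0,0,0],[0,0.3,0,0,0],[0,0,0,0,0]])

```text
time: 8.0
tcp_pos: [0.5212, 0.1283, 0.2221]
orientation: [0.701, -0.12, 0.698, 0.089]
wrist_force: [0.1, 0.4, 0.1]
width: 0.002
```

```bash
python3 -c "from h import *;st()"
```

```text
t 8.0 jig xyz mm [  3.7688  82.4783 222.1117] F [0.1032 0.4342 0.0717] Fy 0.3827158342273349 w 0.0020148662079862395
tool z in jig deg -0.605713224569615 down [ 0.0107 -0.0433 -0.999 ] q [-0.7248  0.2637  0.4611  1.8947 -0.0844  1.0128  0.0639]
```

Emit:
jog_arm(rows=[[0.6,0.05,-0.08,0,0],[0.6,0.05,0,0,0],[0.35,0.05,0,0,0],[0,0,0,0,0]])

```text
time: 8.4
tcp_pos: [0.5178, 0.1273, 0.1434]
orientation: [0.702, -0.119, 0.697, 0.087]
wrist_force: [-0.7, -0.0, 0.1]
width: -0.002
```

```bash
python3 -c "from h import *;st()"
```

```text
t 8.4 jig xyz mm [  0.2802  82.5512 143.4469] F [-0.6562 -0.028   0.0735] Fy 0.17160476808319125 w -0.001953923987773456
tool z in jig deg -0.8192826359099586 down [ 0.0129 -0.043  -0.999 ] q [-0.6962  0.3553  0.4375  1.9839 -0.1389  0.8379  0.103 ]
```

Emit:
jog_arm(rows=[[0,0.25,0,0,0],[0,0.25,0,0,0],[0.02,0.25,0,0,0],[0.04,0.25,0,0,0],[0.08,0.25,0,0,0]])

```text
time: 8.9
tcp_pos: [0.5017, 0.1839, 0.1369]
orientation: [0.703, -0.118, 0.696, 0.083]
wrist_force: [0.5, -6.6, 2.7]
width: 0.002
```

```bash
python3 -c "from h import *;st()"
```

```text
t 8.9 jig xyz mm [  1.998  141.4228 136.9026] F [ 0.4582 -6.6435  2.6769] Fy -6.471300477610652 w 0.0015183187310418452
tool z in jig deg -1.2507900438820743 down [ 0.016  -0.0474 -0.9987] q [-0.7967  0.3668  0.4237  1.9842 -0.1333  0.8286 -0.0222]
```

On track (elevation about 60°, 7 N). I carry on along the arc.

Emit:
jog_arm(rows=[[0.14,0.25,-0.02,0,0],[0.18,0.25,0,0,0],[0.2,0.25,0,0,0],[0.24,0.22,0,0,0],[0.28,0.18,0,0,0]])

```text
time: 9.4
tcp_pos: [0.4856, 0.2446, 0.083]
orientation: [0.705, -0.117, 0.694, 0.086]
wrist_force: [-0.4, 0.3, -0.5]
width: 0.004
```

```bash
python3 -c "from h import *;st()"
```

```text
t 9.4 jig xyz mm [  5.0571 204.0852  82.9715] F [-0.4048  0.3495 -0.4914] Fy 0.45552065987585827 w 0.003671436278355909
tool z in jig deg -1.0307510453039788 down [ 0.023  -0.0416 -0.9989] q [-0.8658  0.4562  0.3789  2.0034 -0.1768  0.7191 -0.1   ]
```

Emit:
jog_arm(rows=[[0.06,0,-0.04,0,0],[0.06,0,0,0,0]])

```text
time: 9.6
tcp_pos: [0.4864, 0.2452, 0.0803]
orientation: [0.706, -0.118, 0.693, 0.087]
wrist_force: [-13.1, -6.3, 42.0]
width: -0.001
```

Emit:
jog_arm(rows=[[-0.6,0,0,0,0],[-0.8,0,0,0,0],[-0.8,0,0,0,0],[-0.8,0.8,0,0,0],[0,0.8,0,0,0],[0,0.8,0,0,0],[0,0.8,0,0,0],[0,0,0,0,0]])

```text
time: 10.4
tcp_pos: [0.4362, 0.4096, 0.2182]
orientation: [0.706, -0.116, 0.694, 0.087]
wrist_force: [-0.2, 1.0, -0.2]
width: -0.0
```

```bash
python3 - <<'E'
from h import *
st()
a=bot.get_image("top")[180:300,205:385,::-1]; b=bot.get_image("scene")[200:320,240:420,::-1]
cv2.imwrite("pics/b3.png",np.vstack([cv2.resize(x,None,fx=2.5*1.0,fy=2.5,interpolation=cv2.INTER_CUBIC) for x in(a,b)]))
E
```

```text
t 10.4 jig xyz mm [  7.8512 376.3706 218.1903] F [-0.2247  1.0239 -0.2019] Fy 1.0439547777544282 w -0.00030449935604959217
tool z in jig deg -1.1281649632313084 down [ 0.0222 -0.0379 -0.999 ] q [-1.1304  0.3712  0.3739  1.7491 -0.1037  1.058  -0.4405]
```

View pics/b3.png

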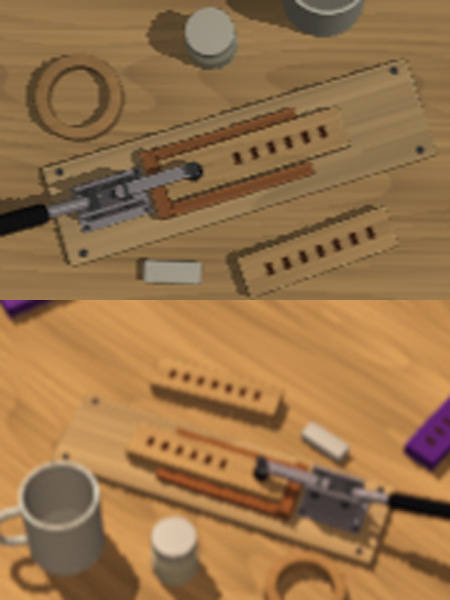

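Both views show the handle lying flat along jig +y (top crop about (25,220)), with the foot on the stick at (193,172). The stick's front meets the stop, and the bystanders are where they were. The press on the handle met a hard stop at z = 80 mm; I had computed 80.5 mm for lock. One last number check before handing in.

```bash
python3 - <<'E'
from h import *
p=(np.array([(335,108),(350,147)])+.5)/2.5-.5+[205,180]
L=(ray("top",p,.032)[:,:2]-T)@RJ;print("stick back jig y (want ~-0.130)",L)
a=cv2.imread("pics/top0.png").astype(int);b=bot.get_image("top")[:,:,::-1].astype(int)
for n,(u,v) in dict(eraser=(274,289),tape=(237,218),jar=(289,191),cup=(134,264),mug=(336,170),glue=(515,268),spare=(330,280)).items():
    g=lambda i:cv2.cvtColor(i[v-25:v+25,u-35:u+35].astype(np.uint8),cv2.COLOR_BGR2GRAY).astype(np.float32)
    print(n,cv2.phaseCorrelate(g(a),g(b)))
st();bot.hand_in()
E
```

```text
stick back jig y (want ~-0.130) [[ 0.0193 -0.1261]
 [-0.0209 -0.1287]]
eraser ((0.016079763545690184, -0.012952936355166145), 1.0040602858861287)
tape ((0.009193405319081194, 0.050859473663926735), 0.9700100062953101)
jar ((0.01623792498894261, 0.007937747030666742), 1.0049301271968418)
cup ((0.07091299595018796, 0.07703802751915845), 0.7309110104375416)
mug ((0.017442530971372605, 0.004951165600100893), 0.9960034394926495)
glue ((0.015369977416156644, 0.03967829384979282), 1.0032549624972873)
spare ((0.023934904276252666, -0.012442175742307882), 0.983655135234197)
t 10.55 jig xyz mm [  9.2645 367.7178 218.8455] F [0.164  0.4349 0.677 ] Fy 0.36496377865571095 w 0.0035113451792199504
tool z in jig deg -1.7004548873978556 down [ 0.0236 -0.0424 -0.9988] q [-1.1254  0.3681  0.3818  1.7533 -0.1005  1.0592 -0.4392]
the job is handed in; nothing more can be done
```

I pushed the stick along its channel against the stop with the shut fingertips, swung the clamp handle over into lock, then backed the arm clear. The job was handed in at about 10.5 s. No verdict was reported, so the result rests on my own checks:

- **Stick:** The push stalled at 7.6 N within about 1 mm of where I expected the stop. The last picture puts the stick's back end at jig y of -126 to -129 mm, against an ideal -130 mm, which agrees within the 2 mm calibration and pixel error.
- **Clamp:** The resisting force dropped away past the dead point, and a final press met a hard stop at the computed lock height. That press read 42 N up at the wrist, with the fingertips on the handle. After the arm left, both views showed the handle down and the foot on the stick.
- **Bystanders:** Their images shifted by less than 0.1 pixel. The paper cup's match was weaker than the others, but showed no shift.
- **Disagreement:** The scene camera's corner fit of the jig differed from the top camera's by about 6 mm, from reading a coarser crop. I used the top camera's fit, and the contacts bore it out.
- **Not measured:** The foot's force on the stick and the exact handle angle could not be read directly.

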